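# Rewind the sampling tape and store the cassette

## Task

Crank the bench winder clockwise (seen from above) to rewind the sampling tape into its cassette until the resistance suddenly drops away, and stop within half a turn of that so that the tape is not drawn too tight. Then lift the cassette straight out of the winder without tearing the leader - never pull it while the tape is still running - and stand it upright, fully down, in the bay of the storage stand. Leave everything else on the bench where it is.

Things in the scene. Friction and masses are not known exactly. Their poses are not given: they have to be found in the camera images.
- winder: Bench tape winder, fixed: a grey cast box 110 (own x) x 250 (own y) x 40 mm high. Origin at the centre of its underside. Cassette well at own (0, -70 mm): opening 63 (x) x 33 mm (y), floor 12 mm above the bench, deck 40 mm above the bench. Crank axis at own (0, +60 mm). Tape drive hidden inside: the length of tape still to be wound is unknown and differs each time (0.9 to 2.8 turns of the crank).
- crank_axis (a point): Point on the crank's upright turning axis, at deck height (40 mm above the bench).
- knob_mid (a point): Centre of the crank's upright black knob: 16 mm diameter, 36 mm tall, 40 mm from the crank axis; this point is 81 mm above the bench, 18 mm above the knob's foot and 18 mm below its top. The crank arm below it reaches up to 61 mm above the bench. The knob spins freely on its pin, so it may be held in the fingers at a constant hand direction. Starting direction of the crank varies all round.
- crank (a joint): Crank angle in rad since the start, growing clockwise seen from above (winding). The first fifth of a turn is slack; then it takes 5 to 8 N at the knob along its path (this stays on the hand when it pauses) while tape runs, and suddenly only about 1 N once the tape's end has run in; from half a turn after that it stiffens again (about 5 N): too tight. Do not wind it back.
- telltale (a joint): Brass tell-tale pin, 8 mm diameter, in the winder's crank end (own +y), in m: 0 as found; it is pushed out when the tape is drawn too tight. 3 mm or more means overwound.
- cassette: Tape cassette, loose, 0.15 kg: a grey block 60 (own x) x 30 (own y) x 75 mm high with a window through its foot. Origin at the centre of its underside, z up. It starts in the winder's well with its axes along the winder's, underside 12 mm above the bench, 47 mm of it showing above the deck. Grip it across its 30 mm. It stands by itself on its flat base. While tape runs it is tied down by the tape (2 mm of play).
- leader (a joint): Stretch of the tape leader in the cassette's foot, in m: 0 as found, grows when the cassette is pulled upward while it is still tied down (2 N per mm). 4 mm or more means torn.
- stand: Storage stand, fixed: base plate 110 (own x) x 70 mm (own y), 6 mm thick, with one open bay of 5 mm walls, inside 68 (own x) x 37 mm (own y), 22 mm deep. Origin at the centre of its underside. The cassette fits either way round, its 60 mm along the stand's x.
- bay (a point): Centre of the bay's floor, 6 mm above the bench; the walls' top edge is 28 mm above the bench.
- beaker: Empty beaker, 54 mm diameter, 66 mm high, loose bystander. Origin at the centre of its underside.
- tape_roll: Roll of tape lying flat, 68 mm diameter, 19 mm high, loose bystander. Origin at the centre of its underside.
- amber_bottle: Amber bottle, 51 mm diameter, 100 mm high, loose bystander. Origin at the centre of its underside.

How it is judged:
By the outcome, as a careful person would: the job done as asked, in the order asked, and still so for the second after the job is handed in, with the robot touching nothing.
It also fails if it takes over 72 s, if anything falls off the work surface, if the arm or the gripper's body presses on something with over 40 N, if the wrist force passes 120 N, or if a joint passes its speed limit or range.

## Robot

A 7-joint arm with a two-finger parallel gripper is mounted at the origin on a cart in front of the work surface, level with it; the furniture and walls round the work are solid. World frame = base frame: x ahead of the robot, y to its left, z up, the work surface at z = 0. Lengths are in m, angles in rad, forces in N, time in s.
With the tool pointing down it reaches from about 0.4 to 0.85 m from the base axis. Payload 4.5 kg.
Tool frame: the origin (TCP) lies on the mounting face of the last link; the fingertips stand 166 mm ahead of it and the grasp point (between the pads) lies 147 mm ahead of it; z points along the fingers, y is the line along which they close (so a half turn about z gives the same grasp; the last joint's range is limited). The gripper opens to 88 mm and grips with 3 to 60 N. Pads are 18 mm wide; open, the fingers measure 123 mm over their backs; the gripper's body (75 mm by 187 mm) begins 45 mm behind the grasp point.
Start: joints at [-1.167, 0.689, -0.195, 1.565, 0.157, 0.902, -0.215], TCP at [0.226, 0.583, 0.405] pointing down, gripper open.
Joint ranges: [-3.01, 3.01], [-0.46, 2.08], [-1.47, 1.51], [0.13, 2.56], [-1, 4.14], [0.04, 2.09], [-2.66, 2.66]. Speed limits (rad/s): [2.57, 2.57, 3.14, 3.14, 3.14, 3.14, 3.14].

## Interface

Orientations are given as a unit quaternion [x, y, z, w].
In Python, from plant import r, snapshot gives the robot as it stands. The module is installed in compiled form; this text tells all that it offers.
- The arm moves only by the tool move_arm, never from a script. Its argument "rows" is a list of rows, each a list of 5 numbers: the shift along the tool's x, y, z in m, then the turn about the tool's z in rad, then the finger opening in m, from 0 to 0.0881. In form: [[dx, dy, dz, spin, claw], ...]. A call has 1 to 10 rows; each row shifts and turns the commanded pose from where the row before left it, along the tool's axes as they then stand; what a row does not reach is not made up. A row lasts 1/12 s, in which the tool goes at most 41.7 mm and 7.16 degrees, less where a joint would pass 70% of its speed; a pose out of reach is approached as far as the arm can. A call with a gripper value outside its range is refused whole. The fingers move at their own pace and stop on an object; "newtons" is the grip in N (left out, the last holds). Time passes only in rows, so rows that do not move let the fingers close. It gives the time, the measured TCP pose, the force, the opening and the grip force at its end, in the units of the state.
- r.get_state(): the state, without advancing time (a new reading comes with each control period).
- snapshot(name): name is "scene" or "side" or "wrist"; returns a dict with "color" (420x560x3 uint8, red, green, blue), "depth" (420x560 float32, m along the optical axis (not along the pixel's ray), 0 where there is no reading), "mtx" (3x3 intrinsics, pixels), "eye" and "orientation" of the camera in the world. Camera axes: x right, y up, looking along -z (the intrinsics and any distortion apply to the point x, -y, -z); pixel columns grow to the right and rows downward; lengths in m; the calibration is good to about 2 mm. A picture is of the moment at which its call begins.
- r.finish_job(): hands the job in; it is judged then, once.
The state is a dict: "clock": time; "q": joint angles; "qd": joint speeds; "joint_torque": joint torques, N m; "tool_pos": TCP position; "eef_rot": TCP orientation; "contact_force": force on the tool from outside, world axes, zero at the start; "moment": the same for the moment, N m; "opening": opening from 0.0 (shut) to 1.0 (fully open); "finger_force": force on a finger pad.
Only numpy, scipy, OpenCV 4.12 (cv2) and the standard library are available. Lean on these libraries where they do the work, as an engineer would, in place of code of your own. Each camera call takes 0.05 s, during which the arm holds its last target. There are 200 camera calls.

## Working session

There is one attempt and no reset: what is moved stays moved. The work goes in short steps, Python scripts to look and compute and a tool call to move; the robot and the scene stay as the last step left them, time stands still between calls to the robot, and variables do not carry over. Pictures are saved under pics/ and viewed, at most 10 in all, crops included, and the job is handed in when it is done.

Besides the shell and the picture viewer there is one more tool, called after "Emit:" as name([rows], argument=value, ...), one row to a line, values as JSON. move_arm: Moves the arm, as the interface text tells. Its arguments: {"type":"object","properties":{"rows":{"type":"array"},"newtons":{"type":"number"}},"required":["rows"]}

```bash
mkdir -p pics; cat > h.py <<'E'
import numpy as np, cv2
from scipy.spatial.transform import Rotation as R
from plant import r, snapshot
def cloud(s):
    d=s["depth"];K=np.array(s["mtx"]);h,w=d.shape
    u,v=np.meshgrid(np.arange(w),np.arange(h))
    p=np.stack([(u-K[0,2])/K[0,0]*d,-(v-K[1,2])/K[1,1]*d,-d],-1)
    return p@rot(s).T+np.array(s["eye"])
def rot(s):
    o=np.array(s["orientation"]); return o if o.shape==(3,3) else R.from_quat(o).as_matrix()
def save(n,im): cv2.imwrite("pics/"+n,cv2.cvtColor(im,cv2.COLOR_RGB2BGR))
E
python3 - <<'E'
from h import *
S={}
for n in("scene","side"):
    s=snapshot(n);S[n]=s
    save(n+"1.png",s["color"]);np.savez(n+"1.npz",**s)
    print(n,s["eye"],s["orientation"],s["mtx"])
st=r.get_state();print(st)
E
```

```text
scene [0.79815653 0.47178775 1.12599362] [0.05674004 0.24456401 0.94738085 0.1985914 ] [[470.60131686   0.         285.6069206 ]
 [  0.         470.60131686 205.6819326 ]
 [  0.           0.           1.        ]]
side [0.12369304 0.56922917 0.46905924] [-0.14507407  0.4933297   0.82073015 -0.2489605 ] [[411.10626299   0.         282.15737082]
 [  0.         411.10626299 208.07785736]
 [  0.           0.           1.        ]]
{'clock': 0.1, 'q': array([-1.16724847,  0.68988556, -0.19450887,  1.5662192 ,  0.15728633,
        0.90249943, -0.21512286]), 'qd': array([-0.00099738, -0.00165836, -0.00016985, -0.00186879, -0.00088226,
       -0.00155551,  0.00120796]), 'joint_torque': array([-2.85207745e-03, -5.28510869e+01, -1.27127063e+00, -1.53841317e+01,
       -5.25166118e-02,  1.93391090e-03,  3.57403587e-05]), 'tool_pos': array([0.22578339, 0.58248263, 0.40400436]), 'eef_rot': array([ 1.83805958e-01,  9.82962212e-01, -8.06412046e-04, -9.19275877e-05]), 'contact_force': array([-0.67031517, -0.69836766, -0.24194337]), 'moment': array([ 0.02685882,  0.02731663, -0.0344787 ]), 'finger_force': 0.0, 'opening': 0.9947814615362842}
```

View pics/scene1.png

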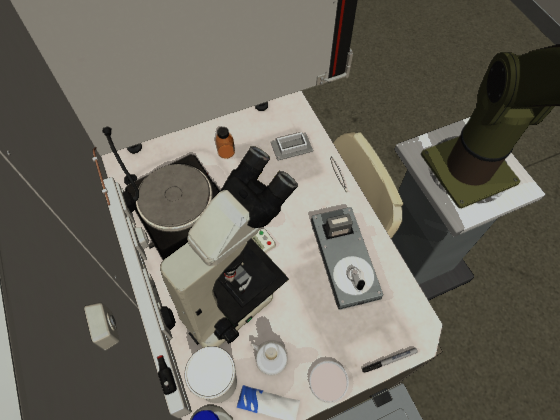

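View pics/side1.png

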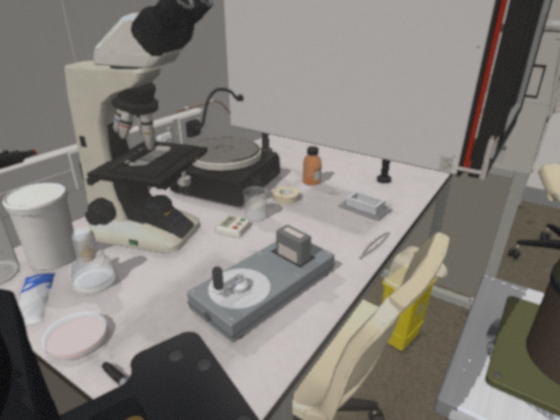

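The scene view shows the winder (345,255) with the cassette at (340,225) and the knob at about (357,283), and the stand at (292,144). The side view shows the same, with the knob at (217,277), cassette at (294,245), stand at (365,204), and beaker, roll and bottle near (255,203), (286,192) and (312,165).

```bash
cat > m.py <<'E'
from h import *
def rect(p): 
    (c,sz,a)=cv2.minAreaRect((p[:,:2]*1000).astype(np.float32)); return np.round(c,1),np.round(sz,1),round(a,1)
B={"scene":dict(w=(305,200,390,312),st=(268,125,320,165)),"side":dict(w=(185,220,340,330),st=(335,185,395,222))}
for n in B:
    s=np.load(n+"1.npz");P=cloud(s);d=s["depth"]
    def sel(b,z0,z1):
        x0,y0,x1,y1=b;q=P[y0:y1,x0:x1].reshape(-1,3);k=d[y0:y1,x0:x1].ravel()>0
        return q[k&(q[:,2]>z0)&(q[:,2]<z1)]
    w=B[n]["w"]
    print(n,"table",np.median(P[150:300,100:400][...,2]))
    deck=sel(w,.034,.046);print("deck",len(deck),np.median(deck[:,2]),rect(deck))
    hi=sel(w,.066,.12);
    k,l=cv2.kmeans(hi[:,:2].astype(np.float32),2,None,(3,50,1e-5),5,cv2.KMEANS_PP_CENTERS)[1:3] if 0 else (None,None)
    _,l,c=cv2.kmeans(hi[:,:2].astype(np.float32),2,None,(3,50,1e-5),5,cv2.KMEANS_PP_CENTERS)
    for i in(0,1):
        g=hi[l.ravel()==i];t=g[g[:,2]>g[:,2].max()-.012];print(" hi",len(g),g[:,2].max(),rect(t),np.round(t.mean(0),4),np.round(g.mean(0),4))
    q=sel(B[n]["st"],.022,.034);print("st top",len(q),rect(q));q=sel(B[n]["st"],.003,.034);print("st all",len(q),rect(q))
E
python3 m.py
```

```text
scene table 0.06733596514165663
deck 3350 0.040799291086923595 (array([461.4, 108.4]), array([251.3, 111.5]), 80.6)
 hi 68 0.10362138183304026 (array([480.3, 206.9]), array([12.5, 13.8]), 64.1) [0.481  0.2074 0.0985] [0.4815 0.2064 0.09  ]
 hi 345 0.09383018387497044 (array([449.1,  39. ]), array([32.3, 60.6]), 81.8) [0.4504 0.0405 0.0875] [0.4519 0.0425 0.0844]
st top 176 (array([ 439.3, -271.2]), array([55.2, 77.8]), 84.2)
st all 1169 (array([ 429.6, -274.2]), array([143.6, 153.3]), 66.5)
side table 0.010106711256681694
deck 5030 0.04115604574873988 (array([553.9,  92.7]), array([250. , 304.5]), 80.5)
 hi 229 0.10149300066935613 (array([476.8, 207.1]), array([14.6, 14.3]), 62.7) [0.4748 0.2088 0.0966] [0.4741 0.2093 0.086 ]
 hi 638 0.08992270963237947 (array([446.8,  39.2]), array([32. , 60.5]), 80.9) [0.4434 0.044  0.0862] [0.4421 0.0462 0.0818]
st top 283 (array([ 435.8, -270.9]), array([52.1, 79.2]), 83.1)
st all 1657 (array([ 446.2, -306.4]), array([158.1, 217.3]), 27.0)
```

```bash
cat > o.py <<'E'
from h import *
for n in("scene","side"):
    s=np.load(n+"1.npz");P=cloud(s).reshape(-1,3)[s["depth"].ravel()>0]
    k=(P[:,2]>.11)&(P[:,2]<.6)&(P[:,0]>.3)&(P[:,0]<.75)&(abs(P[:,1])<.5)
    q=P[k];print(n,len(q))
    H={}
    for x,y,z in q:
        c=(round(y/.05)*5,);v=H.setdefault(c,[9,0,0]);v[0]=min(v[0],x);v[1]=max(v[1],z);v[2]+=1
    for c in sorted(H): print(c,np.round(H[c],3))
E
python3 o.py
cat >> h.py <<'E'
def rel(pos,yawy=None,st=None):
    "tool-frame shift to bring grasp point to pos, spin to bring tool y to yaw (deg)"
    st=st or r.get_state();M=R.from_quat(st["eef_rot"]).as_matrix();g=np.array(st["tool_pos"])+.147*M[:,2]
    d=M.T@(np.array(pos)-g);a=np.degrees(np.arctan2(M[1,1],M[0,1]))
    sp=None if yawy is None else -np.radians((yawy-a+90)%180-90)
    print("grasp",np.round(g,4),"yaw_y",round(a,2),"shift",np.round(d,4),"spin",sp,"z",np.round(M[:,2],3));return d
E
python3 -c "
from h import *
rel([.45,.12,.258],81)"
```

```text
scene 25596
(-40,) [3.0000e-01 5.1000e-01 1.8473e+04]
(-35,) [0.302 0.127 1.   ]
(-20,) [0.724 0.111 3.   ]
(0,) [  0.626   0.473 199.   ]
(5,) [6.10e-01 4.75e-01 1.65e+03]
(10,) [6.03e-01 4.75e-01 3.71e+03]
(15,) [6.420e-01 4.220e-01 1.429e+03]
(20,) [  0.699   0.183 118.   ]
(25,) [ 0.725  0.112 13.   ]
side 36567
(-40,) [3.0000e-01 4.5200e-01 2.6474e+04]
(0,) [  0.623   0.452 367.   ]
(5,) [6.09e-01 4.53e-01 1.52e+03]
(10,) [6.020e-01 4.540e-01 5.982e+03]
(15,) [6.390e-01 4.280e-01 2.035e+03]
(20,) [6.98e-01 1.82e-01 1.89e+02]
grasp [0.2257 0.5823 0.257 ] yaw_y 68.82 shift [-0.3762 -0.35   -0.0004] spin -0.2126345561646125 z [-0.    -0.002 -1.   ]
```

Emit:
move_arm([
  [-0.019,-0.0175,0,0,0.06],
  [-0.019,-0.0175,0,0,0.06],
  [-0.019,-0.0175,0,0,0.06],
  [-0.019,-0.0175,0,0,0.06],
  [-0.019,-0.0175,0,0,0.06],
  [-0.019,-0.0175,0,0,0.06],
  [-0.019,-0.0175,0,0,0.06],
  [-0.019,-0.0175,0,0,0.06],
  [-0.019,-0.0175,0,0,0.06],
  [-0.019,-0.0175,0,0,0.06],
])

```text
clock: 0.93
tool_pos: [0.3401, 0.3496, 0.4045]
eef_rot: [0.184, 0.983, -0.0, -0.0]
contact_force: [1.1, 0.9, -0.1]
opening: 0.681
finger_force: 0.0
```

Emit:
move_arm([
  [-0.023,-0.022,0,0,0.06],
  [-0.023,-0.022,0,0,0.06],
  [-0.023,-0.022,0,0,0.06],
  [-0.023,-0.022,0,0,0.06],
  [-0.023,-0.022,0,0,0.06],
  [-0.023,-0.022,0,0,0.06],
  [-0.023,-0.022,0,0,0.06],
  [-0.023,-0.022,0,0,0.06],
  [0,0,0,-0.106,0.06],
  [0,0,0,-0.106,0.06],
])

```text
clock: 1.77
tool_pos: [0.4484, 0.118, 0.4044]
eef_rot: [0.079, 0.997, -0.001, -0.0]
contact_force: [-0.3, 0.6, -0.6]
opening: 0.685
finger_force: 0.0
```

```bash
python3 - <<'E'
from h import *
rel([.479,.207,.15],81)
s=snapshot("wrist");save("w1.png",s["color"]);np.savez("w1.npz",**s);print(r.get_state()["q"])
s=np.load("scene1.npz");P=cloud(s).reshape(-1,3)
k=(P[:,1]<-.34)&(P[:,1]>-.7)&(P[:,2]>.1)&(P[:,2]<.4)&(P[:,0]>.3)&(P[:,0]<.6);print("wall y",np.percentile(P[k,1],[1,50,99,99.9]))
E
```

```text
grasp [0.4484 0.1178 0.2574] yaw_y 80.95 shift [-0.0162  0.0931  0.1073] spin -0.0009152672277281865 z [-0.    -0.001 -1.   ]
[-0.14033898  0.49617451 -0.32875767  2.03046374  0.25576329  0.65423571
  0.78331636]
wall y [-0.39008558 -0.38620322 -0.38198056 -0.37858751]
```

View pics/w1.png

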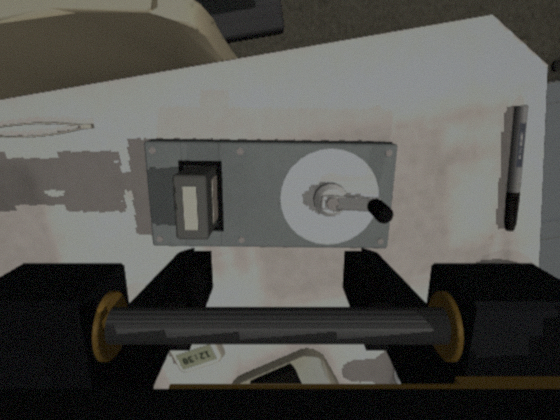

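The wrist view shows the cassette at (195,200), the crank hub at (330,197) and the knob at (380,210). I'll refine with its depth.

```bash
python3 - <<'E'
from h import *
from m import rect
s=np.load("w1.npz");P=cloud(s);d=s["depth"]
def sel(b,z0,z1):
    x0,y0,x1,y1=b;q=P[y0:y1,x0:x1].reshape(-1,3);k=d[y0:y1,x0:x1].ravel()>0;return q[k&(q[:,2]>z0)&(q[:,2]<z1)]
q=sel((130,130,410,250),.03,.047);print("deck",np.median(q[:,2]),rect(q))
q=sel((165,150,230,245),.08,.1);print("cas",len(q),np.median(q[:,2]),rect(q))
q=sel((355,185,400,225),.09,.11);print("knob top",len(q),np.median(q[:,2]),rect(q),q.mean(0))
# white disc by color
x0,y0,x1,y1=270,140,390,250
g=s["color"][y0:y1,x0:x1].min(2);p=P[y0:y1,x0:x1];m=(g>125)&(p[...,2]>.035)&(p[...,2]<.055);q=p[m]
c,rad=cv2.minEnclosingCircle((q[:,:2]*1000).astype(np.float32));print("disc",m.sum(),np.median(q[:,2]),c,rad,rect(q))
E
```

```text
scene table 0.06733596514165663
deck 3350 0.040799291086923595 (array([461.4, 108.4]), array([251.3, 111.5]), 80.6)
 hi 68 0.10362138183304026 (array([480.3, 206.9]), array([12.5, 13.8]), 64.1) [0.481  0.2074 0.0985] [0.4815 0.2064 0.09  ]
 hi 345 0.09383018387497044 (array([449.1,  39. ]), array([32.3, 60.6]), 81.8) [0.4504 0.0405 0.0875] [0.4519 0.0425 0.0844]
st top 176 (array([ 439.3, -271.2]), array([55.2, 77.8]), 84.2)
st all 1169 (array([ 429.6, -274.2]), array([143.6, 153.3]), 66.5)
side table 0.010106711256681694
deck 5030 0.04115604574873988 (array([553.9,  92.7]), array([250. , 304.5]), 80.5)
 hi 229 0.10149300066935613 (array([476.8, 207.1]), array([14.6, 14.3]), 62.7) [0.4748 0.2088 0.0966] [0.4741 0.2093 0.086 ]
 hi 638 0.08992270963237947 (array([446.8,  39.2]), array([32. , 60.5]), 80.9) [0.4434 0.044  0.0862] [0.4421 0.0462 0.0818]
st top 283 (array([ 435.8, -270.9]), array([52.1, 79.2]), 83.1)
st all 1657 (array([ 446.2, -306.4]), array([158.1, 217.3]), 27.0)
deck 0.04016946773226318 (array([460.4, 108.3]), array([252.1, 110.5]), 80.3)
cas 2236 0.08689318357287357 (array([448.3,  38. ]), array([30.6, 60.3]), 80.2)
knob top 278 0.09826053792104233 (array([477.7, 204.7]), array([14.1, 15.4]), 27.2) [0.47693499 0.20400517 0.09734064]
disc 5596 0.04107440706608917 (469.9674987792969, 166.08987426757812) 49.61778259277344 (array([469.4, 165.2]), array([96.4, 98.2]), 71.0)
```

Emit:
move_arm([
  [-0.004,0.023,0,0,0.05],
  [-0.004,0.023,0,0,0.05],
  [-0.004,0.023,0,0,0.05],
  [-0.0034,0.0228,0.01,0,0.05],
  [0,0,0.03,0,0.05],
  [0,0,0.03,0,0.05],
  [0,0,0.03,0,0.05],
  [0,0,0.03,0,0.05],
  [0,0,0.02,0,0.05],
  [0,0,0.012,0,0.05],
])

```text
clock: 2.65
tool_pos: [0.4764, 0.2086, 0.2401]
eef_rot: [0.079, 0.997, -0.001, -0.002]
contact_force: [0.4, -0.0, -0.0]
opening: 0.574
finger_force: 0.0
```

```bash
python3 - <<'E'
from h import *
rel([.478,.206,.085],81);s=snapshot("wrist");save("w2.png",s["color"])
E
```

```text
grasp [0.4759 0.2084 0.0931] yaw_y 80.89 shift [-0.0025 -0.002   0.0081] spin -0.0018748693934940222 z [-0.003 -0.002 -1.   ]
```

View pics/w2.png

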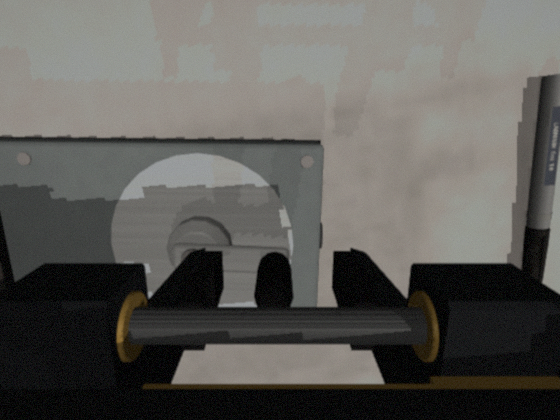

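The knob (274,278) stands centrally between the fingers (≈215 and ≈345). Finish the descent and close.

Emit:
move_arm([
  [-0.001,-0.001,0.003,0,0.05],
  [0,0,0,0,0.05],
  [0,0,0,0,0.01],
  [0,0,0,0,0.01],
  [0,0,0,0,0.01],
  [0,0,0,0,0.01],
  [0,0,0,0,0.01],
], newtons=25)

```text
clock: 3.28
tool_pos: [0.4783, 0.2074, 0.2402]
eef_rot: [0.079, 0.997, 0.0, 0.0]
contact_force: [0.6, 0.1, -0.5]
opening: 0.219
finger_force: 0.0
```

```bash
cat > arc.py <<'E'
from h import *
import sys
# args: angle step per row (deg), n rows ; axis point
C=np.array([.4703,.167])
def arc(step,n,Rad=.040):
    st=r.get_state();M=R.from_quat(st["eef_rot"]).as_matrix();g=np.array(st["tool_pos"])+.147*M[:,2]
    v=g[:2]-C;a=np.degrees(np.arctan2(v[1],v[0]));print("g",np.round(g,4),"ang",round(a,1),"rad",np.linalg.norm(v).round(4),"F",np.round(st["contact_force"],1),
     "Ft",round(float(np.dot(st["contact_force"][:2],[np.sin(np.radians(a)),-np.cos(np.radians(a))])),1),"Fr",round(float(st["contact_force"][:2]@v/np.linalg.norm(v)),1),"t",st["clock"],"op",round(st["opening"]*88.1,1))
    p=g[:2]
    for i in range(1,n+1):
        b=np.radians(a-step*i);t=C+Rad*np.array([np.cos(b),np.sin(b)])
        d=M.T@np.array([*(t-p),0.]);p=t;print([round(float(d[0]),4),round(float(d[1]),4),0,0,0.01],end=", ")
    print()
if __name__=="__main__": arc(float(sys.argv[1]),int(sys.argv[2]))
E
python3 arc.py 9 10
```

```text
g [0.4785 0.2075 0.0932] ang 78.6 rad 0.0413 F [ 0.6  0.1 -0.5] Ft 0.5 Fr 0.2 t 3.2833 op 19.3
[-0.0062, -0.0021, 0, 0, 0.01], [-0.006, -0.0017, 0, 0, 0.01], [-0.0057, -0.0026, 0, 0, 0.01], [-0.0052, -0.0035, 0, 0, 0.01], [-0.0046, -0.0043, 0, 0, 0.01], [-0.0039, -0.0049, 0, 0, 0.01], [-0.0031, -0.0055, 0, 0, 0.01], [-0.0022, -0.0059, 0, 0, 0.01], [-0.0012, -0.0062, 0, 0, 0.01], [-0.0002, -0.0063, 0, 0, 0.01],
```

Emit:
move_arm([
  [0,0,0.003,0,0.01],
  [0,0,0.003,0,0.01],
  [0,0,0,0,0.01],
  [0,0,0,0,0.01],
  [0,0,0,0,0.01],
  [0,0,0,0,0.01],
])

```text
clock: 3.78
tool_pos: [0.4794, 0.2067, 0.2366]
eef_rot: [0.08, 0.997, -0.0, 0.002]
contact_force: [-1.0, -3.6, 27.1]
opening: 0.171
finger_force: 25.0
```

```bash
python3 arc.py 8 10
```

```text
g [0.4801 0.2066 0.0896] ang 76.1 rad 0.0408 F [-1.  -3.6 27.1] Ft -0.1 Fr -3.7 t 3.7833 op 15.1
[-0.0054, -0.0016, 0, 0, 0.01], [-0.0053, -0.0016, 0, 0, 0.01], [-0.0051, -0.0023, 0, 0, 0.01], [-0.0047, -0.003, 0, 0, 0.01], [-0.0042, -0.0036, 0, 0, 0.01], [-0.0037, -0.0042, 0, 0, 0.01], [-0.0031, -0.0047, 0, 0, 0.01], [-0.0024, -0.005, 0, 0, 0.01], [-0.0017, -0.0053, 0, 0, 0.01], [-0.0009, -0.0055, 0, 0, 0.01],
```

```bash
sed -i 's|    p=g\[:2\]$|    p=g[:2]-np.array(st["contact_force"])[:2]/9000|' arc.py; python3 arc.py 8 10
```

```text
g [0.4801 0.2066 0.0896] ang 76.1 rad 0.0408 F [-1.  -3.6 27.1] Ft -0.1 Fr -3.7 t 3.7833 op 15.1
[-0.0054, -0.0021, 0, 0, 0.01], [-0.0053, -0.0016, 0, 0, 0.01], [-0.0051, -0.0023, 0, 0, 0.01], [-0.0047, -0.003, 0, 0, 0.01], [-0.0042, -0.0036, 0, 0, 0.01], [-0.0037, -0.0042, 0, 0, 0.01], [-0.0031, -0.0047, 0, 0, 0.01], [-0.0024, -0.005, 0, 0, 0.01], [-0.0017, -0.0053, 0, 0, 0.01], [-0.0009, -0.0055, 0, 0, 0.01],
```

Emit:
move_arm([
  [-0.0054,-0.0021,-0.003,0,0.01],
  [-0.0053,-0.0016,0,0,0.01],
  [-0.0051,-0.0023,0,0,0.01],
  [-0.0047,-0.003,0,0,0.01],
  [-0.0042,-0.0036,0,0,0.01],
  [-0.0037,-0.0042,0,0,0.01],
  [-0.0031,-0.0047,0,0,0.01],
  [-0.0024,-0.005,0,0,0.01],
  [-0.0017,-0.0053,0,0,0.01],
  [-0.0009,-0.0055,0,0,0.01],
])

```text
clock: 4.62
tool_pos: [0.5095, 0.1682, 0.2375]
eef_rot: [0.077, 0.997, 0.004, 0.002]
contact_force: [0.8, 8.0, 5.2]
opening: 0.173
finger_force: 25.0
```

```bash
python3 arc.py 9 10
```

```text
g [0.5102 0.1693 0.0905] ang 3.3 rad 0.04 F [0.8 8.  5.2] Ft -7.9 Fr 1.3 t 4.6167 op 15.3
[-0.0008, -0.0053, 0, 0, 0.01], [0.0001, -0.0063, 0, 0, 0.01], [0.0011, -0.0062, 0, 0, 0.01], [0.0021, -0.0059, 0, 0, 0.01], [0.003, -0.0055, 0, 0, 0.01], [0.0038, -0.005, 0, 0, 0.01], [0.0045, -0.0043, 0, 0, 0.01], [0.0052, -0.0036, 0, 0, 0.01], [0.0057, -0.0027, 0, 0, 0.01], [0.006, -0.0018, 0, 0, 0.01],
```

```bash
python3 arc.py 11 10
```

```text
g [0.5102 0.1693 0.0905] ang 3.3 rad 0.04 F [0.8 8.  5.2] Ft -7.9 Fr 1.3 t 4.6167 op 15.3
[-0.0009, -0.0067, 0, 0, 0.01], [0.0006, -0.0076, 0, 0, 0.01], [0.002, -0.0074, 0, 0, 0.01], [0.0034, -0.0069, 0, 0, 0.01], [0.0046, -0.0061, 0, 0, 0.01], [0.0057, -0.0051, 0, 0, 0.01], [0.0066, -0.0039, 0, 0, 0.01], [0.0072, -0.0026, 0, 0, 0.01], [0.0076, -0.0012, 0, 0, 0.01], [0.0077, 0.0003, 0, 0, 0.01],
```

Emit:
move_arm([
  [-0.0009,-0.0067,0,0,0.01],
  [0.0006,-0.0076,0,0,0.01],
  [0.002,-0.0074,0,0,0.01],
  [0.0034,-0.0069,0,0,0.01],
  [0.0046,-0.0061,0,0,0.01],
  [0.0057,-0.0051,0,0,0.01],
  [0.0066,-0.0039,0,0,0.01],
  [0.0072,-0.0026,0,0,0.01],
  [0.0076,-0.0012,0,0,0.01],
  [0.0077,0.0003,0,0,0.01],
])

```text
clock: 5.45
tool_pos: [0.4616, 0.1266, 0.2375]
eef_rot: [0.079, 0.997, 0.004, 0.006]
contact_force: [8.9, 2.5, 2.8]
opening: 0.176
finger_force: 25.0
```

```bash
python3 arc.py 11 10
```

```text
g [0.4635 0.1276 0.0905] ang -99.8 rad 0.04 F [8.9 2.5 2.8] Ft -8.3 Fr -4.0 t 5.45 op 15.5
[0.0067, 0.0013, 0, 0, 0.01], [0.0073, 0.0023, 0, 0, 0.01], [0.0068, 0.0036, 0, 0, 0.01], [0.0059, 0.0049, 0, 0, 0.01], [0.0049, 0.0059, 0, 0, 0.01], [0.0037, 0.0067, 0, 0, 0.01], [0.0023, 0.0073, 0, 0, 0.01], [0.0009, 0.0076, 0, 0, 0.01], [-0.0006, 0.0076, 0, 0, 0.01], [-0.002, 0.0074, 0, 0, 0.01],
```

Emit:
move_arm([
  [0.0067,0.0013,0,0,0.01],
  [0.0073,0.0023,0,0,0.01],
  [0.0068,0.0036,0,0,0.01],
  [0.0059,0.0049,0,0,0.01],
  [0.0049,0.0059,0,0,0.01],
  [0.0037,0.0067,0,0,0.01],
  [0.0023,0.0073,0,0,0.01],
  [0.0009,0.0076,0,0,0.01],
  [-0.0006,0.0076,0,0,0.01],
  [-0.002,0.0074,0,0,0.01],
])

```text
clock: 6.28
tool_pos: [0.4317, 0.1813, 0.2371]
eef_rot: [0.082, 0.997, -0.004, 0.001]
contact_force: [1.4, -10.3, 13.0]
opening: 0.172
finger_force: 25.0
```

```bash
python3 arc.py 11 10
```

```text
g [0.4318 0.1802 0.0901] ang 161.0 rad 0.0407 F [  1.4 -10.3  13. ] Ft -9.3 Fr -4.6 t 6.2833 op 15.1
[-0.003, 0.0062, 0, 0, 0.01], [-0.0034, 0.0069, 0, 0, 0.01], [-0.0046, 0.0061, 0, 0, 0.01], [-0.0057, 0.0051, 0, 0, 0.01], [-0.0066, 0.0039, 0, 0, 0.01], [-0.0072, 0.0026, 0, 0, 0.01], [-0.0076, 0.0012, 0, 0, 0.01], [-0.0077, -0.0003, 0, 0, 0.01], [-0.0075, -0.0017, 0, 0, 0.01], [-0.007, -0.0031, 0, 0, 0.01],
```

Emit:
move_arm([
  [-0.003,0.0062,-0.0007,0,0.01],
  [-0.0034,0.0069,0,0,0.01],
  [-0.0046,0.0061,0,0,0.01],
  [-0.0057,0.0051,0,0,0.01],
  [-0.0066,0.0039,0,0,0.01],
  [-0.0072,0.0026,0,0,0.01],
  [-0.0076,0.0012,0,0,0.01],
  [-0.0077,-0.0003,0,0,0.01],
  [-0.0075,-0.0017,0,0,0.01],
  [-0.007,-0.0031,0,0,0.01],
])

```text
clock: 7.12
tool_pos: [0.4915, 0.2023, 0.2373]
eef_rot: [0.078, 0.997, -0.001, -0.003]
contact_force: [-9.1, 1.7, 9.5]
opening: 0.173
finger_force: 25.0
```

```bash
python3 arc.py 10 10
```

```text
g [0.4906 0.2021 0.0903] ang 60.0 rad 0.0406 F [-9.1  1.7  9.5] Ft -8.7 Fr -3.1 t 7.1167 op 15.2
[-0.005, -0.0036, 0, 0, 0.01], [-0.0056, -0.0041, 0, 0, 0.01], [-0.0048, -0.005, 0, 0, 0.01], [-0.0039, -0.0058, 0, 0, 0.01], [-0.0028, -0.0064, 0, 0, 0.01], [-0.0017, -0.0068, 0, 0, 0.01], [-0.0005, -0.007, 0, 0, 0.01], [0.0007, -0.0069, 0, 0, 0.01], [0.0019, -0.0067, 0, 0, 0.01], [0.0031, -0.0063, 0, 0, 0.01],
```

Emit:
move_arm([
  [-0.005,-0.0036,0,0,0.01],
  [-0.0056,-0.0041,0,0,0.01],
  [-0.0048,-0.005,0,0,0.01],
  [-0.0039,-0.0058,0,0,0.01],
  [-0.0028,-0.0064,0,0,0.01],
  [-0.0017,-0.0068,0,0,0.01],
  [-0.0005,-0.007,0,0,0.01],
  [0.0007,-0.0069,0,0,0.01],
  [0.0019,-0.0067,0,0,0.01],
  [0.0031,-0.0063,0,0,0.01],
])

```text
clock: 7.95
tool_pos: [0.5023, 0.1422, 0.2374]
eef_rot: [0.078, 0.997, 0.001, -0.001]
contact_force: [-3.0, 4.8, 5.1]
opening: 0.172
finger_force: 25.0
```

```bash
python3 arc.py 10 10
```

```text
g [0.5022 0.1426 0.0904] ang -37.5 rad 0.0402 F [-3.   4.8  5.1] Ft -2.0 Fr -5.3 t 7.95 op 15.2
[0.0044, -0.0053, 0, 0, 0.01], [0.0048, -0.0051, 0, 0, 0.01], [0.0056, -0.0041, 0, 0, 0.01], [0.0062, -0.0031, 0, 0, 0.01], [0.0067, -0.002, 0, 0, 0.01], [0.0069, -0.0008, 0, 0, 0.01], [0.007, 0.0004, 0, 0, 0.01], [0.0068, 0.0016, 0, 0, 0.01], [0.0064, 0.0028, 0, 0, 0.01], [0.0058, 0.0039, 0, 0, 0.01],
```

The tangential force fell from about 8.5 N to 2 N. I'll confirm that with a small further step and a pause.

Emit:
move_arm([
  [0.0035,-0.0035,0,0,0.01],
  [0.0025,-0.0025,0,0,0.01],
  [0,0,0,0,0.01],
  [0,0,0,0,0.01],
  [0,0,0,0,0.01],
])

```text
clock: 8.37
tool_pos: [0.4962, 0.1364, 0.2374]
eef_rot: [0.079, 0.997, 0.0, -0.0]
contact_force: [-1.5, 0.7, 6.3]
opening: 0.172
finger_force: 25.0
```

```bash
python3 arc.py 10 1
```

```text
g [0.4961 0.1364 0.0904] ang -49.8 rad 0.04 F [-1.5  0.7  6.3] Ft 0.7 Fr -1.5 t 8.3667 op 15.2
[0.0052, -0.0048, 0, 0, 0.01],
```

Resistance stays low, so the tape's end has run in at about 1.35 turns. Release the knob, rise, and go above the cassette.

Emit:
move_arm([
  [0,0,0,0,0.05],
  [0,0,0,0,0.05],
  [0,0,0,0,0.05],
  [0,0,0,0,0.05],
  [0,0,0,0,0.05],
  [0,0,-0.02,0,0.05],
  [0,0,-0.03,0,0.05],
  [0,0,-0.03,0,0.05],
  [0,0,0,0,0.05],
])

```text
clock: 9.12
tool_pos: [0.4977, 0.1366, 0.3217]
eef_rot: [0.079, 0.997, 0.002, 0.004]
contact_force: [-0.0, 0.5, -0.1]
opening: 0.569
finger_force: 0.0
```

Emit:
move_arm([
  [0.006,-0.021,0,0.01,0.07],
  [0.006,-0.021,0,0,0.07],
  [0.006,-0.021,0,0,0.07],
  [0.006,-0.021,0,0,0.07],
  [0.0076,-0.0204,0,0,0.07],
  [0,0,0,0,0.07],
  [0,0,0,0,0.07],
  [0,0,0,0,0.07],
])

```text
clock: 9.78
tool_pos: [0.4484, 0.039, 0.3173]
eef_rot: [0.084, 0.996, 0.001, 0.0]
contact_force: [-0.2, -0.4, 1.1]
opening: 0.797
finger_force: 0.0
```

```bash
python3 - <<'E'
from h import *
rel([.4483,.0383,.068],80.3);s=snapshot("wrist");save("w3.png",s["color"])
s2=snapshot("scene");P=cloud(s2);q=P[200:312,305:390].reshape(-1,3);
print(r.get_state()["contact_force"])
im=np.zeros((420,800,3),np.uint8);im[:,:560]=s["color"];im[:210,560:]=cv2.resize(s2["color"][190:320,290:410],(240,210));save("w3.png",im)
E
```

```text
grasp [0.4485 0.0391 0.1703] yaw_y 80.4 shift [ 0.0002 -0.0009  0.1023] spin 0.0018089030115721902 z [ 0.001  0.001 -1.   ]
[-0.27603438 -0.0621393  -0.6876282 ]
```

View pics/w3.png

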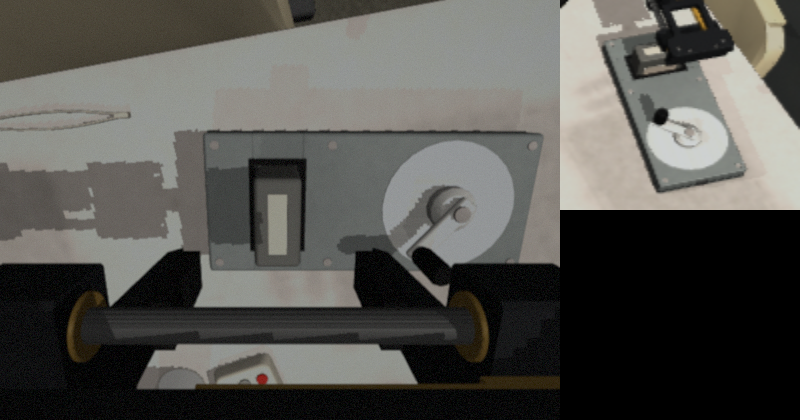

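The cassette (278,220) lies centred between the fingers, and the knob (432,262) is clear below the gripper body. Descend and grip.

Emit:
move_arm([
  [0,-0.0009,0.02,0,0.06],
  [0,0,0.025,0,0.06],
  [0,0,0.025,0,0.06],
  [0,0,0.02,0,0.06],
  [0,0,0.012,0,0.06],
  [0,0,0,0,0.06],
  [0,0,0,0,0.06],
  [0,0,0,0,0.02],
  [0,0,0,0,0.02],
  [0,0,0,0,0.02],
], newtons=20)

```text
clock: 10.72
tool_pos: [0.448, 0.0376, 0.2162]
eef_rot: [0.084, 0.996, 0.0, 0.001]
contact_force: [-0.1, 0.2, 0.1]
opening: 0.48
finger_force: 0.0
```

Emit:
move_arm([
  [0,0,0,0,0.02],
  [0,0,0,0,0.02],
  [0,0,0,0,0.02],
  [0,0,0,0,0.02],
  [0,0,0,0,0.02],
  [0,0,0,0,0.02],
])

```text
clock: 11.22
tool_pos: [0.448, 0.0376, 0.2159]
eef_rot: [0.084, 0.996, 0.0, 0.001]
contact_force: [0.1, 1.0, 6.5]
opening: 0.339
finger_force: 19.8
```

Emit:
move_arm([
  [0,0,-0.001,0,0.02],
  [0,0,-0.001,0,0.02],
  [0,0,-0.001,0,0.02],
  [0,0,-0.001,0,0.02],
  [0,0,0,0,0.02],
  [0,0,0,0,0.02],
], newtons=25)

```text
clock: 11.72
tool_pos: [0.4476, 0.0374, 0.2194]
eef_rot: [0.084, 0.996, 0.0, -0.0]
contact_force: [-0.1, -0.5, -1.8]
opening: 0.338
finger_force: 24.8
```

Only the cassette's weight (1.8 N) is felt, so it is free. Lift straight out.

Emit:
move_arm([
  [0,0,-0.004,0,0.02],
  [0,0,-0.006,0,0.02],
  [0,0,-0.008,0,0.02],
  [0,0,-0.012,0,0.02],
  [0,0,-0.015,0,0.02],
  [0,0,-0.02,0,0.02],
  [0,0,-0.02,0,0.02],
  [0,0,-0.015,0,0.02],
  [0,0,0,0,0.02],
])

```text
clock: 12.47
tool_pos: [0.4481, 0.0373, 0.3224]
eef_rot: [0.084, 0.996, 0.001, 0.003]
contact_force: [0.6, 0.0, -2.1]
opening: 0.339
finger_force: 24.8
```

```bash
python3 - <<'E'
from h import *
rel([.4375,-.20,.17],84)
# refine stand: wall-top pixels in both views from saved clouds, by stand x / y
for n,b in(("scene",(268,125,320,165)),("side",(335,185,395,222))):
    s=np.load(n+"1.npz");P=cloud(s);x0,y0,x1,y1=b;q=P[y0:y1,x0:x1].reshape(-1,3)
    for lo,hi in((.024,.033),(.003,.012)):
        t=q[(q[:,2]>lo)&(q[:,2]<hi)&(abs(q[:,1]+.271)<.06)&(abs(q[:,0]-.4375)<.08)]
        print(n,lo,len(t),np.percentile(t[:,0],[2,98]).round(4),np.percentile(t[:,1],[2,98]).round(4))
E
```

```text
grasp [0.4489 0.0375 0.1754] yaw_y 80.35 shift [-0.0285 -0.236   0.0051] spin -0.0637300448285051 z [ 0.005  0.001 -1.   ]
scene 0.024 148 [0.4006 0.4783] [-0.2961 -0.2452]
scene 0.003 735 [0.366  0.5041] [-0.3268 -0.2147]
side 0.024 229 [0.3972 0.4745] [-0.2953 -0.2444]
side 0.003 637 [0.3694 0.5125] [-0.3217 -0.2158]
```

Emit:
move_arm([
  [-0.004,-0.018,0,0,0.02],
  [-0.006,-0.026,0,0,0.02],
  [-0.006,-0.026,0,0,0.02],
  [-0.006,-0.026,0,0,0.02],
  [-0.006,-0.026,0,0,0.02],
  [-0.006,-0.026,0,0,0.02],
  [-0.006,-0.026,0,0,0.02],
  [-0.004,-0.018,0,0,0.02],
  [-0.0017,-0.0107,0,-0.06,0.02],
  [0,0,0,0,0.02],
])

```text
clock: 13.3
tool_pos: [0.458, -0.1731, 0.3187]
eef_rot: [0.056, 0.998, -0.001, -0.001]
contact_force: [-0.1, 0.3, -1.5]
opening: 0.341
finger_force: 24.8
```

Emit:
move_arm([
  [0,0,0,0,0.02],
  [0,0,0,0,0.02],
  [0,0,0,0,0.02],
])

```text
clock: 13.55
tool_pos: [0.459, -0.1686, 0.3193]
eef_rot: [0.053, 0.999, 0.0, -0.0]
contact_force: [0.1, -0.4, -1.5]
opening: 0.339
finger_force: 24.8
```

```bash
python3 - <<'E'
from h import *
s=snapshot("wrist");save("w4.png",s["color"]);np.savez("w4.npz",**s)
rel([.4375,-.27,.17],84)
E
```

```text
grasp [ 0.459  -0.1686  0.1724] yaw_y 83.92 shift [ 0.0106 -0.1031  0.0023] spin -0.0013533903251466161 z [-0.     0.001 -1.   ]
```

View pics/w4.png

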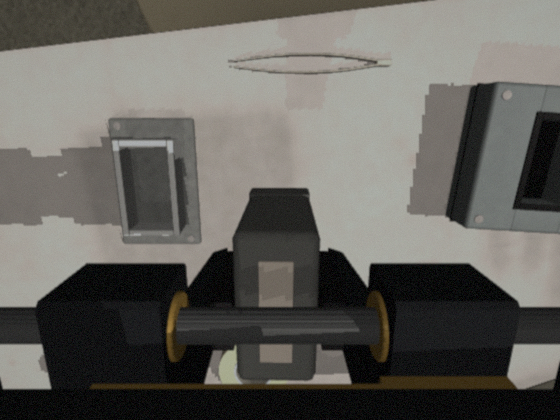

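The stand is fully visible: base plate x 108–200, y 118–243; bay about (148,187). The cassette is held square. Measure the stand.

```bash
python3 - <<'E'
from h import *
def rect(p): 
    (c,sz,a)=cv2.minAreaRect((p[:,:2]*1000).astype(np.float32)); return np.round(c,1),np.round(sz,1),round(a,1)
s=np.load("w4.npz");P=cloud(s);q=P[105:255,95:215].reshape(-1,3)
for lo,hi in((.0035,.009),(.023,.033)):
    t=q[(q[:,2]>lo)&(q[:,2]<hi)];print(lo,len(t),np.median(t[:,2]),rect(t))
t=q[(q[:,2]>.003)&(q[:,2]<.04)];print(rect(t),np.median(q[:,2]))
# cassette held: points between z .12 and .25
c=P[185:380,225:325].reshape(-1,3);d=s["depth"][185:380,225:325].ravel();c=c[(d>0)&(c[:,2]>.08)];print("cas",len(c),c[:,2].min(),c[:,2].max(),np.percentile(c[:,1],[3,97]))
top=c[c[:,2]>.185];print(rect(top),np.median(top[:,2]))
E
```

```text
0.0035 6700 0.005878531728301772 (array([ 435.2, -265.9]), array([ 82. , 114.5]), 84.1)
0.023 2153 0.027579208728388205 (array([ 437.7, -271.9]), array([47.6, 77.9]), 83.9)
(array([ 436.8, -276.5]), array([106. , 132.8]), 81.1) 0.005199105008340615
cas 16812 0.11620211153244739 0.23692209424301436 [-0.18556991 -0.1534838 ]
(array([ 458.1, -170.4]), array([35.6, 59.7]), 84.5) 0.1909417247235186
```

Emit:
move_arm([
  [0.001,-0.012,0,0,0.02],
  [0.002,-0.02,0,0,0.02],
  [0.002,-0.02,0,0,0.02],
  [0.002,-0.02,0,0,0.02],
  [0.002,-0.02,0,0,0.02],
  [0.001,-0.0125,0.01,0,0.02],
  [0,0,0.02,0,0.02],
  [0,0,0.02,0,0.02],
  [0,0,0.02,0,0.02],
  [0,0,0.01,0,0.02],
])

```text
clock: 14.43
tool_pos: [0.4374, -0.2716, 0.237]
eef_rot: [0.053, 0.999, 0.001, -0.001]
contact_force: [0.2, 0.0, -1.6]
opening: 0.337
finger_force: 24.8
```

Emit:
move_arm([
  [0,0,0,0,0.02],
  [0,0,0,0,0.02],
  [0,0,0,0,0.02],
])

```text
clock: 14.68
tool_pos: [0.4382, -0.2725, 0.24]
eef_rot: [0.054, 0.999, -0.0, 0.001]
contact_force: [-0.0, -0.4, -2.3]
opening: 0.339
finger_force: 24.8
```

```bash
python3 - <<'E'
from h import *
rel([.438,-.2715,.063],83.9);print(r.get_state()["contact_force"])
s=snapshot("side");im=np.zeros((420,800,3),np.uint8);im[:,:]=cv2.resize(s["color"][150:255,290:490],(800,420));save("s5.png",im)
E
```

```text
grasp [ 0.4384 -0.2726  0.093 ] yaw_y 83.86 shift [0.0005 0.001  0.03  ] spin -0.0006912935666089297 z [ 0.001 -0.    -1.   ]
[-6.01759154e-04 -3.67964853e-01 -2.27210587e+00]
```

View pics/s5.png

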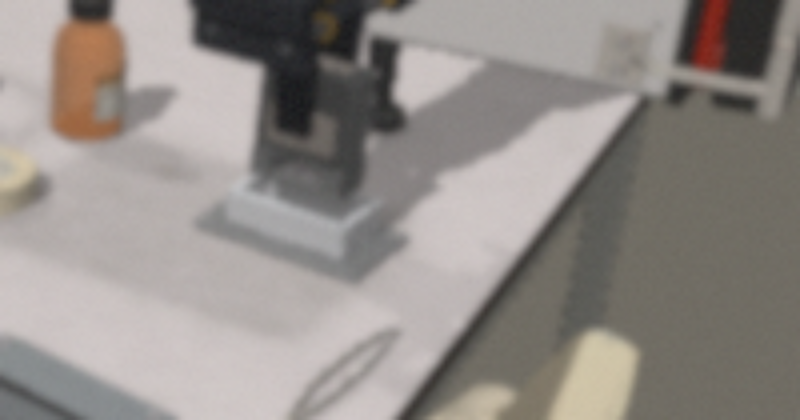

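The cassette is poised over the bay, its lower edge (305,195) just above the walls (300,215) and aligned. Lower by 28 mm.

Emit:
move_arm([
  [0.0003,0.001,0.004,0,0.02],
  [0,0,0.004,0,0.02],
  [0,0,0.004,0,0.02],
  [0,0,0.004,0,0.02],
  [0,0,0.004,0,0.02],
  [0,0,0.004,0,0.02],
  [0,0,0.003,0,0.02],
  [0,0,0.001,0,0.02],
  [0,0,0,0,0.02],
  [0,0,0,0,0.02],
])

```text
clock: 15.57
tool_pos: [0.4375, -0.2718, 0.2113]
eef_rot: [0.054, 0.999, 0.0, -0.0]
contact_force: [0.4, 0.4, -2.3]
opening: 0.338
finger_force: 24.8
```

Emit:
move_arm([
  [0,0,0.0007,0,0.02],
  [0,0,0.0007,0,0.02],
  [0,0,0.0006,0,0.02],
  [0,0,0,0,0.02],
  [0,0,0,0,0.02],
  [0,0,0,0,0.02],
])

```text
clock: 16.07
tool_pos: [0.4376, -0.2718, 0.2099]
eef_rot: [0.054, 0.999, -0.0, 0.0]
contact_force: [-0.9, 0.9, 5.5]
opening: 0.337
finger_force: 24.7
```

It touched down at the expected height (+5.5 N). Release and rise.

Emit:
move_arm([
  [0,0,0,0,0.036],
  [0,0,0,0,0.045],
  [0,0,0,0,0.05],
  [0,0,0,0,0.05],
  [0,0,0,0,0.05],
  [0,0,0,0,0.05],
])

```text
clock: 16.57
tool_pos: [0.4375, -0.2718, 0.2093]
eef_rot: [0.054, 0.999, 0.0, -0.0]
contact_force: [0.3, -1.1, 0.4]
opening: 0.566
finger_force: 0.0
```

Emit:
move_arm([
  [0,0,-0.01,0,0.05],
  [0,0,-0.02,0,0.05],
  [0,0,-0.03,0,0.05],
  [0,0,-0.03,0,0.05],
  [0,0.01,-0.03,0,0.05],
  [-0.005,0.03,0,0,0.05],
  [-0.005,0.03,0,0,0.05],
  [-0.005,0.03,0,0,0.05],
  [0,0,0,0,0.05],
  [0,0,0,0,0.05],
])

```text
clock: 17.4
tool_pos: [0.4636, -0.1722, 0.3303]
eef_rot: [0.052, 0.999, 0.0, 0.0]
contact_force: [0.7, 0.2, -0.1]
opening: 0.567
finger_force: 0.0
```

```bash
python3 - <<'E'
from h import *
def rect(p): 
    (c,sz,a)=cv2.minAreaRect((p[:,:2]*1000).astype(np.float32)); return np.round(c,1),np.round(sz,1),round(a,1)
s=snapshot("wrist");P=cloud(s);q=P[s["depth"]>0];t=q[(q[:,2]>.07)&(q[:,2]<.095)&(abs(q[:,0]-.438)<.06)&(abs(q[:,1]+.272)<.05)]
print(len(t),np.median(t[:,2]),rect(t))
s2=snapshot("side");im=np.zeros((420,800,3),np.uint8);im[:,:560]=s2["color"];im[:180,560:]=cv2.resize(s["color"],(240,180));save("f.png",im)
print(r.get_state()["contact_force"])
E
```

```text
4136 0.08082409095971056 (array([ 437.3, -271.3]), array([30.5, 59.4]), 83.9)
[-0.8330143   0.06258086  0.05454802]
```

View pics/f.png

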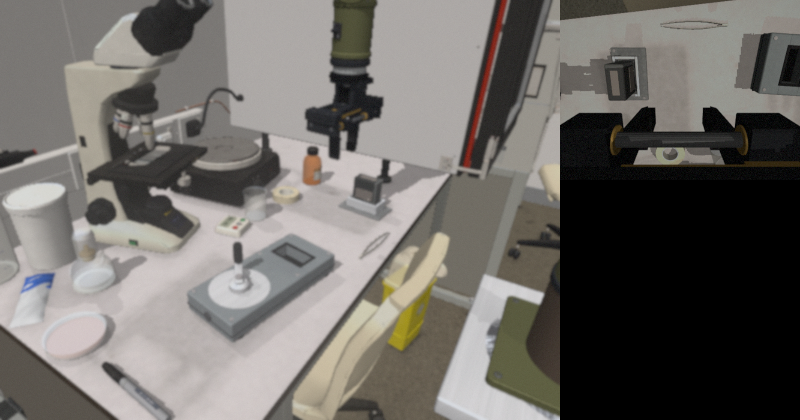

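The cassette stands upright in the bay (367,190), with its top at 81 mm as expected for fully down. The well is empty, and the beaker, tape roll and bottle are where they were. Handing in.

```bash
python3 -c "
from plant import r
print(r.finish_job())"
```

```text
the job is handed in; nothing more can be done
None
```

I wound the tape until the resistance dropped (about 1.35 turns of the crank, stopped within a third of a turn of the drop), lifted the cassette out free of the leader, stood it fully down in the stand's bay, and handed the job in at about 17.5 s.

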